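# Refit the sliding jaw of a board holder and leave its thumbscrew a quarter turn free

## Task

Refit the loose jaw of the blue circuit-board holder: with its foot on the bench, push its guide rod through the eye of the fixed part until the end of the rod stands out about a centimetre at the back. Then screw the black thumbscrew down (clockwise) until it seats firmly on the rod, and back it off a quarter turn so that the jaw is free to slide when the board is fitted. Finish still holding the thumbscrew there, ready to nip it up, with the jaw left standing in place and the other things on the bench undisturbed.

Things in the scene. Friction and masses are not known exactly. Their poses are not given: they have to be found in the camera images.
- board_holder: fixed part of the board holder, blue metal, screwed to the bench. Origin on the bench straight below the thumbscrew's axis, z up; the rod goes through along its +y. Base plate 90 mm (x) by 100 mm (y -25 to +75), 10 mm thick; on it a block 46 mm wide (x), y -17 (front) to +13 mm (back), 50 mm high; white jaw pad on its front near the top, 56 mm wide, out to y = -22 mm
- eye_mouth (a point): centre of the eye's front mouth in the block's front face, 30.8 mm above the bench: a round level hole of 14 mm along the holder's y, with a 2.5 mm countersink. Axes as the holder's: the rod enters along +y
- eye_back (a point): centre of the eye's exit in the block's back face, 30 mm behind the mouth; axes as the holder's
- sliding_jaw: the loose jaw, blue metal, 0.35 kg, standing on its foot. Origin on the bench under the middle of its upright, z up. Foot 62 mm (x) by 42 mm (y -18 to +24), 8 mm thick. Upright 46 mm wide (x), 16 mm thick (y -8 to +8; white pad on the front to +12 near the top), 52 mm high: grip it from above by its two narrow sides, 46 mm apart along x
- rod_tip (a point): end of the jaw's steel guide rod, on its axis, 93 mm in front (+y) of the jaw's origin. Rod 12 mm in diameter, along the jaw's +y, axis 30 mm above the foot's underside, tapered end. With the foot on the bench the rod lies 0.2 mm above the eye's floor; raised 0.8 mm it is concentric with the eye
- thumbscrew: black fluted thumbscrew on the block, axis vertical; head 27 mm across, 20 mm tall, white mark on top; its steel screw bears on the rod in the eye. Origin on the axis under its shoulder, 54.4 mm above the bench when seated; the head spans 7 to 27 mm above that. Moves down when turned clockwise, 6 mm a turn; this frame rises and falls but does not turn (see joint screw)
- screw (a joint): thumbscrew angle in rad: 0 = seated on the rod, a hard stop; grows counter-clockwise seen from above (loosening), a quarter turn back from the seat is 1.57. Starts loosened by 2.2 to 3.0; stays where it is left (friction 0.05 N m)
- pcb_module: green circuit board 50 x 70 mm waiting to be held, a bystander; origin under its centre
- multimeter: yellow multimeter 142 x 68 x 44 mm, a bystander; origin under its centre
- solder_spool: spool of solder with blue rims, 52 mm across, 44 mm tall, a bystander; origin under its centre

How it is judged:
On the way, in this order (a step that is already met when the one before it is completed fails the run):
1. the guide rod is through the eye: its end stands at least 5 mm out of the back of the block, in line with the eye, and the jaw stands on the bench (y of rod_tip in the frame of eye_back above 0.005 m and x of rod_tip in the frame of eye_back between -0.008 and 0.008 m and height (world z) of sliding_jaw below 0.004 m), for 0.2 s.
2. the thumbscrew is seated: turned down to within 0.06 rad of its stop and pressing on the rod (value of joint screw below 0.06 rad and contact force between thumbscrew and sliding_jaw above 1 N and y of rod_tip in the frame of eye_back above 0.005 m), for 0.1 s.
At the end, for the whole second after the job is handed in: The thumbscrew stands a quarter turn (90 degrees, give or take 20) back from its seat and the fingers still grip it with at least 2 N; the rod is through the eye with at least 5 mm standing out at the back, free of the screw, the jaw standing on the bench at rest, untouched by the arm (all of step 1 and value of joint screw between 1.22 and 1.92 rad and contact force between the fingers and thumbscrew above 2 N and contact force between thumbscrew and sliding_jaw below 0.5 N and contact force between the arm and sliding_jaw below 0.1 N and angle between sliding_jaw's own z axis and vertical below 0.1 rad and linear speed of sliding_jaw below 0.02 m/s and angular speed of sliding_jaw below 0.2 rad/s); the arm keeps its last pose, push and grip.
It fails at once if the circuit board is pushed more than 2 cm (distance of pcb_module from where it was at the start of the episode above 0.02 m).
It fails at once if the multimeter is pushed more than 2 cm (distance of multimeter from where it was at the start of the episode above 0.02 m).
It fails at once if the solder spool is pushed more than 2 cm (distance of solder_spool from where it was at the start of the episode above 0.02 m).
It also fails if it takes over 61 s, if anything falls off the work surface, if the arm or the gripper's body presses on something with over 40 N, if the wrist force passes 120 N, or if a joint passes its speed limit or range.

## Robot

A 7-joint arm with a two-finger parallel gripper is mounted at the origin on a cart in front of the work surface, level with it; the furniture and walls round the work are solid. World frame = base frame: x ahead of the robot, y to its left, z up, the work surface at z = 0. Lengths are in m, angles in rad, forces in N, time in s.
With the tool pointing down it reaches from about 0.425 to 0.95 m from the base axis. Payload 4.7 kg.
Tool frame: the origin (TCP) lies on the mounting face of the last link; the fingertips stand 182 mm ahead of it and the grasp point (between the pads) lies 164 mm ahead of it (r.nose_length is the distance from the TCP to the fingertips, in m); z points along the fingers, y is the line along which they close (so a half turn about z gives the same grasp; the last joint's range is limited). The gripper opens to 87 mm and grips with 3 to 60 N. Pads are 19 mm wide; open, the fingers measure 117 mm over their backs; the gripper's body (75 mm by 190 mm) begins 51 mm behind the grasp point.
Start: joints at [1.105, 0.469, -0.049, 1.532, 0.024, 1.141, -0.082], TCP at [0.286, -0.612, 0.405] pointing down, gripper open.
Joint ranges: [-2.59, 2.59], [-0.33, 1.99], [-1.39, 1.29], [0.1, 2.45], [-1.04, 4.18], [0.21, 1.99], [-2.66, 2.66]. Speed limits (rad/s): [2.57, 2.57, 3.14, 3.14, 3.14, 3.14, 3.14].

## Interface

Orientations are given as a unit quaternion [w, x, y, z].
In Python, from workcell import telemetry, viewer, order, r gives the robot as it stands.
- The arm moves only by the shell command python3 -m pendant 'ROWS' [FORCE]. ROWS is JSON, a list of rows, each an object of numbers: "dx", "dy", "dz": the shift along the tool's x, y, z normalised to -1 to 1, where 1 is 0.05 m; "rx", "ry", "rz": the turn, a rotation vector about the tool's x, y, z normalised to -1 to 1, where 1 is 0.15 rad; "claw": the closure, from 0 (fully open) to 1 (shut). A call has 1 to 5 rows; each row shifts and turns the commanded pose from where the row before left it, along the tool's axes as they then stand; what a row does not reach is not made up. A row lasts 1/8 s, in which the tool goes at most 62.5 mm and 10.7 degrees, less where a joint would pass 70% of its speed; a pose out of reach is approached as far as the arm can. A call with a number of a shift or a turn outside -1 to 1 is refused whole. A call with a gripper value outside its range is refused whole. The fingers move at their own pace and stop on an object; FORCE is the grip in N (left out, the last holds). Time passes only in rows, so rows that do not move let the fingers close. It gives the time, the measured TCP pose, the force, the opening and the grip force at its end, in the units of the state.
- telemetry.observe(): the state, without advancing time (a new reading comes with each control period).
- viewer.snapshot(name): name is "scene" or "side" or "wrist"; returns a dict with "img" (400x640x3 uint8, blue, green, red), "vertical_fov" (degrees; the focal length in pixels is half the picture's height over the tangent of half this angle, whatever the lens; pixels are square), "cx", "cy" (the principal point, pixels), "world_to_cam" (4x4, takes a point from world to camera coordinates). Camera axes: x right, y down, z forward; pixel columns grow to the right and rows downward; lengths in m; the calibration is good to about 2 mm. The wrist camera is an equidistant fisheye: a pixel r from the principal point sees the ray r / f radians off the axis. A picture is of the moment at which its call begins. There is no depth.
- order.sign_off(): hands the job in; it is judged then, once.
The state is a dict: "time": time; "joints": joint angles; "joint_vel": joint speeds; "tau": joint torques, N m; "ee_pos": TCP position; "tool_rot": TCP orientation; "ft_force": force on the tool from outside, world axes, zero at the start; "wrist_torque": the same for the moment, N m; "gripper_width": opening from 0.0 (shut) to 1.0 (fully open); "finger_force": force on a finger pad.
Only numpy, scipy, OpenCV 4.12 (cv2) and the standard library are available. Lean on these libraries where they do the work, as an engineer would, in place of code of your own. Each camera call takes 0.05 s, during which the arm holds its last target. There are 200 camera calls.

## Working session

There is one attempt and no reset: what is moved stays moved. The work goes in short steps, Python scripts to look and compute and a shell command to move; the robot and the scene stay as the last step left them, time stands still between calls to the robot, and variables do not carry over. Pictures are saved under pics/ and viewed, at most 12 in all, crops included, and the job is handed in when it is done.

```bash
mkdir -p pics; ls
python3 - <<'E'
from workcell import telemetry, viewer
import cv2,json,numpy as np
print(telemetry.observe())
for n in ("scene","side","wrist"):
    d=viewer.snapshot(n); cv2.imwrite(f"pics/{n}0.png",d["img"])
    json.dump({k:(np.asarray(v).tolist()) for k,v in d.items() if k!="img"},open(f"pics/{n}0.json","w"))
    print(n,d["vertical_fov"],d["cx"],d["cy"],np.round(d["world_to_cam"],3).tolist())
a=cv2.imread("pics/scene0.png")
E
```

```text
pics
{'time': 0.0, 'joints': array([ 1.10510615,  0.4694477 , -0.04860747,  1.53369266,  0.02412795,
        1.14098571, -0.08228426]), 'joint_vel': array([-1.00444096e-03, -6.55291599e-04, -2.65459024e-05, -8.61707291e-04,
       -2.21986090e-03, -1.02899229e-03, -4.36220980e-04]), 'tau': array([-3.23679387e-04, -5.07969797e+01, -8.05424619e-02, -2.36149693e+01,
       -6.13274029e-02,  3.79594148e-02,  1.76825224e-04]), 'ee_pos': array([ 0.28546862, -0.61139563,  0.40369545]), 'tool_rot': array([-9.39345367e-04,  9.76238364e-01,  2.16697275e-01, -2.54965583e-04]), 'ft_force': array([0.38314965, 0.03114954, 0.86445588]), 'wrist_torque': array([0.03806508, 0.03030981, 0.03473162]), 'finger_force': 0.0, 'gripper_width': 1.0028793842135486}
scene 44.767674948917175 322.4304381419049 195.21202357365038 [[-0.872, -0.49, -0.011, 0.506], [-0.284, 0.523, -0.804, 0.201], [0.4, -0.697, -0.595, 0.986], [0.0, 0.0, 0.0, 1.0]]
side 42.14249742884492 334.8490404014736 196.88044860460263 [[-0.868, -0.497, 0.007, 0.497], [-0.263, 0.446, -0.855, 0.196], [0.422, -0.744, -0.518, 1.068], [0.0, 0.0, 0.0, 1.0]]
wrist 65.70646984690485 323.2731598876046 200.09553664886926 [[0.423, -0.906, -0.002, -0.673], [-0.88, -0.411, 0.239, -0.029], [-0.217, -0.099, -0.971, 0.389], [0.0, 0.0, 0.0, 1.0]]
```

View pics/scene0.png

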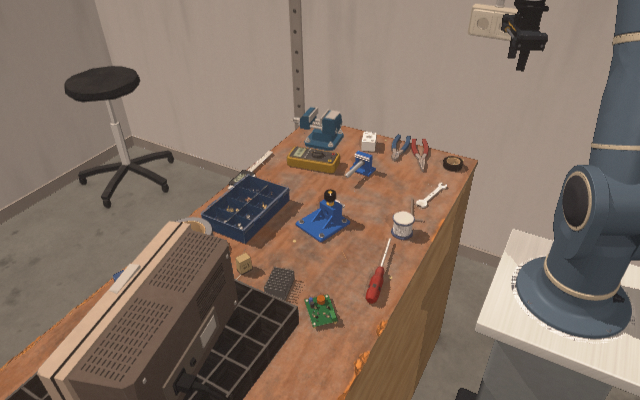

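View pics/wrist0.png

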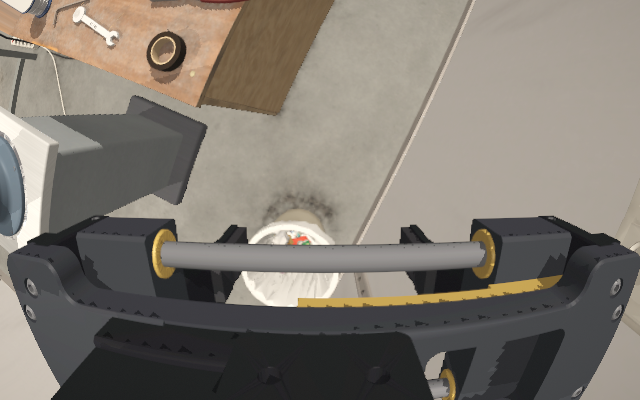

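View pics/side0.png

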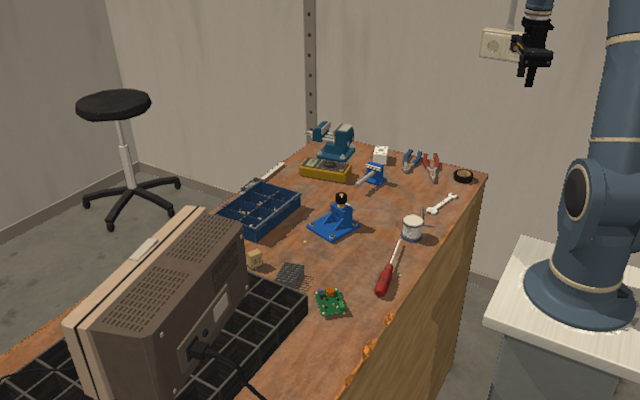

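```bash
cat > h.py <<'E'
import numpy as np, cv2, json
from scipy.spatial.transform import Rotation as R
def save(name,tag):
    from workcell import viewer
    d=viewer.snapshot(name); cv2.imwrite(f"pics/{tag}.png",d["img"])
    json.dump({k:np.asarray(v).tolist() for k,v in d.items() if k!="img"},open(f"pics/{tag}.json","w"))
    return d["img"]
def ray(tag,px):
    c=json.load(open(f"pics/{tag}.json")); T=np.array(c["world_to_cam"])
    f=200/np.tan(np.radians(c["vertical_fov"])/2); v=np.array([px[0]-c["cx"],px[1]-c["cy"]])
    if tag.startswith("wrist"):
        r=np.hypot(*v); a=r/f; d=np.r_[v/max(r,1e-9)*np.sin(a),np.cos(a)]
    else: d=np.r_[v/f,1]
    o=-T[:3,:3].T@T[:3,3]; d=T[:3,:3].T@d
    return o,d/np.linalg.norm(d)
def plane(tag,px,z):
    o,d=ray(tag,px); return o+d*(z-o[2])/d[2]
def tri(obs):
    A=np.zeros((3,3));b=np.zeros(3);L=[ray(*o) for o in obs]
    for o,d in L: P=np.eye(3)-np.outer(d,d);A+=P;b+=P@o
    p=np.linalg.solve(A,b); return p,[float(np.linalg.norm(np.cross(p-o,d))) for o,d in L]
def proj(tag,p):
    c=json.load(open(f"pics/{tag}.json")); T=np.array(c["world_to_cam"])
    f=200/np.tan(np.radians(c["vertical_fov"])/2); q=T[:3,:3]@p+T[:3,3]
    if tag.startswith("wrist"):
        r=np.hypot(q[0],q[1]); s=f*np.arctan2(r,q[2])/r
    else: s=f/q[2]
    return np.array([c["cx"],c["cy"]])+s*q[:2]
E
python3 - <<'E'
from h import *
np.set_printoptions(precision=3,suppress=True)
P=lambda a,z:plane("scene0",a,z)
print("head top",P((330,191),.09),"side",plane("side0",(341,194),.09))
print("jaw top",P((362,156),.052),"rodtip",P((348,175),.03))
print("base corners",[P(p,.01) for p in((297,223),(323,239),(350,219))])
print("spool",P((403,218),.044),"pcb",P((321,312),0),"meter",P((314,160),.03),"tray",P((247,205),.04))
for n in("scene0","wrist0"):
    c=json.load(open(f"pics/{n}.json"));T=np.array(c["world_to_cam"]);print(-T[:3,:3].T@T[:3,3])
r=R.from_quat([9.76238364e-01,2.16697275e-01,-2.5e-4,-9.39e-4]);print(r.as_matrix())
c=json.load(open("pics/wrist0.json"));T=np.array(c["world_to_cam"]);o=-T[:3,:3].T@T[:3,3]
print("cam in tool",r.inv().apply(o-[.28547,-.6114,.4037]),"camRot in tool",r.as_matrix().T@T[:3,:3].T)
E
```

```text
head top [0.543 0.029 0.09 ] side [0.537 0.035 0.09 ]
jaw top [ 0.569 -0.201  0.052] rodtip [ 0.575 -0.129  0.03 ]
base corners [array([0.603, 0.084, 0.01 ]), array([0.52 , 0.105, 0.01 ]), array([0.498, 0.01 , 0.01 ])]
spool [ 0.374 -0.014  0.044] pcb [0.423 0.285 0.   ] meter [ 0.691 -0.151  0.03 ] tray [0.724 0.114 0.04 ]
[0.104 0.83  0.754]
[ 0.344 -0.583  0.383]
[[ 0.906  0.423 -0.001]
 [ 0.423 -0.906  0.002]
 [-0.    -0.002 -1.   ]]
cam in tool [ 0.065 -0.001  0.021] camRot in tool [[-0.    -0.971 -0.239]
 [ 1.    -0.    -0.   ]
 [ 0.    -0.239  0.971]]
```

```bash
D='{"dx":0.8,"dy":-0.53}'
python3 -m pendant '[{"dx":0.8,"dy":-0.53},{"dx":0.8,"dy":-0.53},{"dx":0.8,"dy":-0.53},{"dx":0.8,"dy":-0.53},{"dx":0.8,"dy":-0.53}]'
python3 -m pendant '[{"dx":0.8,"dy":-0.53},{"dx":0.8,"dy":-0.53},{"dx":0.8,"dy":-0.53},{"dx":0.8,"dy":-0.53},{"dx":0.8,"dy":-0.53}]' >/dev/null
python3 -m pendant '[{"dx":0.8,"dy":-0.53},{"rz":-1},{"rz":-1},{"rz":-1},{"rz":-1}]' >/dev/null
python3 -m pendant '[{"rz":-1},{"rz":-1},{"dx":0},{"dx":0}]'
python3 - <<'E'
from h import *
from workcell import telemetry
save("wrist","wrist1"); print(telemetry.observe()["joints"])
E
```

```text
[ 1.10510738  0.46916745 -0.04858618  1.53320272  0.02409212  1.14100267
 -0.08231035]validation failed for argument at $[0]...
validation failed for argument at $[0]...
validation failed for argument at $[0]...
validation failed for argument at $[0]...
```

View pics/wrist1.png

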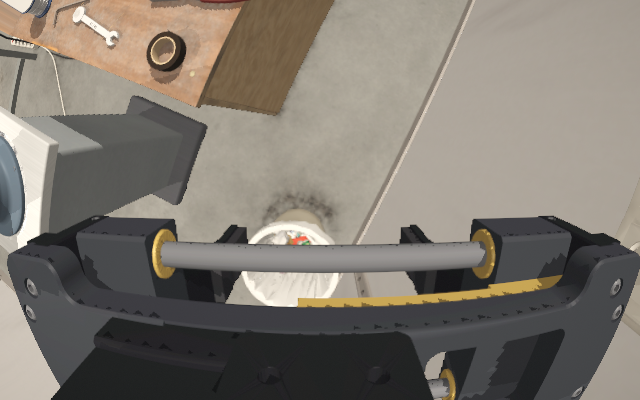

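The same view: the rows were refused, so the arm hasn't moved. I'll try full rows with every key.

```bash
python3 -m pendant '[{"dx":0.8,"dy":-0.53,"dz":0,"rx":0,"ry":0,"rz":0,"claw":0},{"dx":0.8,"dy":-0.53,"dz":0,"rx":0,"ry":0,"rz":0,"claw":0},{"dx":0.8,"dy":-0.53,"dz":0,"rx":0,"ry":0,"rz":0,"claw":0},{"dx":0.8,"dy":-0.53,"dz":0,"rx":0,"ry":0,"rz":0,"claw":0},{"dx":0.8,"dy":-0.53,"dz":0,"rx":0,"ry":0,"rz":0,"claw":0}]' 
python3 -m pendant --help | head -20
```

```text
time: 0.82
ee_pos: [0.4114, -0.4055, 0.4047]
tool_rot: [0.0, 0.976, 0.217, 0.0]
ft_force: [0.9, -0.7, -0.8]
gripper_width: 1.004
finger_force: 0.0invalid input: not JSON, or not a number
```

```bash
python3 -m pendant '[{"dx":0.8,"dy":-0.53,"dz":0,"rx":0,"ry":0,"rz":0,"claw":0},{"dx":0.8,"dy":-0.53,"dz":0,"rx":0,"ry":0,"rz":0,"claw":0},{"dx":0.8,"dy":-0.53,"dz":0,"rx":0,"ry":0,"rz":0,"claw":0},{"dx":0.8,"dy":-0.53,"dz":0,"rx":0,"ry":0,"rz":0,"claw":0},{"dx":0.8,"dy":-0.53,"dz":0,"rx":0,"ry":0,"rz":0,"claw":0}]' 
python3 -m pendant '[{"dx":0.8,"dy":-0.53,"dz":0,"rx":0,"ry":0,"rz":0,"claw":0},{"dx":0,"dy":0,"dz":0,"rx":0,"ry":0,"rz":-1,"claw":0},{"dx":0,"dy":0,"dz":0,"rx":0,"ry":0,"rz":-1,"claw":0},{"dx":0,"dy":0,"dz":0,"rx":0,"ry":0,"rz":-1,"claw":0},{"dx":0,"dy":0,"dz":0,"rx":0,"ry":0,"rz":-1,"claw":0}]' 
python3 -m pendant '[{"dx":0,"dy":0,"dz":0,"rx":0,"ry":0,"rz":-1,"claw":0},{"dx":0,"dy":0,"dz":0,"rx":0,"ry":0,"rz":-1,"claw":0},{"dx":0,"dy":0,"dz":0,"rx":0,"ry":0,"rz":0,"claw":0},{"dx":0,"dy":0,"dz":0,"rx":0,"ry":0,"rz":0,"claw":0}]'
python3 - <<'E'
from h import *
from workcell import telemetry
save("wrist","wrist2"); print(telemetry.observe()["joints"])
E
```

```text
time: 1.45
ee_pos: [0.5365, -0.2009, 0.4048]
tool_rot: [0.0, 0.976, 0.217, -0.0]
ft_force: [0.1, 0.2, -0.4]
gripper_width: 1.0
finger_force: 0.0
time: 2.08
ee_pos: [0.5609, -0.1613, 0.4046]
tool_rot: [-0.0, 0.867, 0.498, -0.0]
ft_force: [-0.4, -0.1, 0.4]
gripper_width: 0.999
finger_force: 0.0
time: 2.58
ee_pos: [0.5609, -0.1614, 0.4047]
tool_rot: [-0.0, 0.786, 0.619, -0.0]
ft_force: [-0.9, -1.0, -0.3]
gripper_width: 1.001
finger_force: 0.0
[ 0.53750954  0.35323132 -0.4240011   1.7384627   0.16179805  1.08446157
 -0.17500178]
```

View pics/wrist2.png

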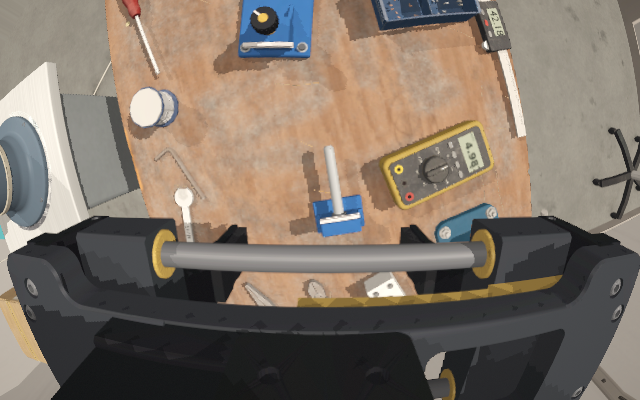

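```bash
python3 -m pendant '[{"dx":1,"dy":0,"dz":0.5,"rx":0,"ry":0,"rz":0,"claw":0},{"dx":1,"dy":0,"dz":0.5,"rx":0,"ry":0,"rz":0,"claw":0},{"dx":0,"dy":0,"dz":0,"rx":0,"ry":0,"rz":0,"claw":0},{"dx":0,"dy":0,"dz":0,"rx":0,"ry":0,"rz":0,"claw":0}]' 
python3 -c 'from h import *; save("wrist","wrist3")'
python3 -m pendant '[{"dx":-1,"dy":0,"dz":0.4,"rx":0,"ry":0,"rz":0,"claw":0},{"dx":-1,"dy":0,"dz":0.4,"rx":0,"ry":0,"rz":0,"claw":0},{"dx":-1,"dy":0,"dz":0.4,"rx":0,"ry":0,"rz":0,"claw":0},{"dx":0,"dy":0,"dz":0,"rx":0,"ry":0,"rz":0,"claw":0},{"dx":0,"dy":0,"dz":0,"rx":0,"ry":0,"rz":0,"claw":0}]' 
python3 -c '
from h import *; save("wrist","wrist4")
a=cv2.imread("pics/wrist3.png")[:270,120:520];b=cv2.imread("pics/wrist4.png")[:270,120:520]
cv2.imwrite("pics/m34.png",cv2.resize(np.hstack([a,b]),None,fx=1,fy=1))'
```

```text
time: 3.12
ee_pos: [0.5843, -0.0645, 0.3548]
tool_rot: [0.0, 0.785, 0.619, -0.0]
ft_force: [-0.1, -0.9, 0.4]
gripper_width: 1.0
finger_force: 0.0
time: 3.8
ee_pos: [0.5493, -0.2111, 0.2954]
tool_rot: [0.001, 0.786, 0.619, 0.0]
ft_force: [0.4, 0.4, -0.4]
gripper_width: 1.001
finger_force: 0.0
```

View pics/m34.png

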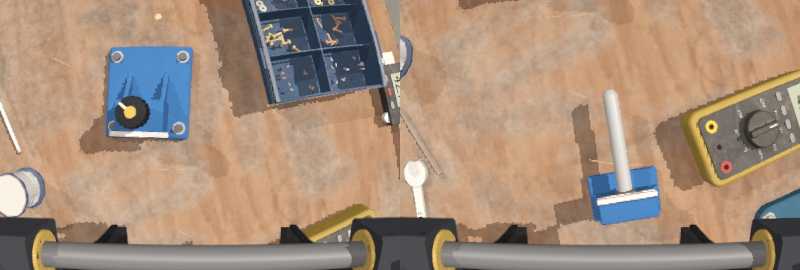

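```bash
cat > m.py <<'E'
from h import *
np.set_printoptions(precision=4,suppress=True)
def hsv(t): return cv2.cvtColor(cv2.imread(f"pics/{t}.png"),cv2.COLOR_BGR2HSV)
def comps(m,box,amin):
    k=np.zeros_like(m); x0,y0,x1,y1=box; k[y0:y1,x0:x1]=m[y0:y1,x0:x1]
    n,l,s,c=cv2.connectedComponentsWithStats(k)
    return [(l==i,s[i],c[i]) for i in range(1,n) if s[i][4]>=amin]
def rod(t,box):
    h=hsv(t); m=((h[...,1]<60)&(h[...,2]>95)).astype(np.uint8)
    g=max(comps(m,box,50),key=lambda q:q[1][4]); M=g[0]; ys=np.where(M.any(1))[0]
    mids=np.array([[np.where(M[y])[0].mean(),y] for y in ys]); w=[M[y].sum() for y in ys]
    return mids,w
if __name__=="__main__":
    for t,box in (("wrist2",(315,140,350,213)),("wrist4",(315,80,370,188))):
        mids,w=rod(t,box); print(t,mids[[0,5,-6]],w[::8])
        W=np.array([plane(t,p,.03) for p in mids[4:-6]]); v=np.polyfit(W[:,1],W[:,0],1)
        print(" tip",plane(t,mids[0],.03),"yaw deg of rod (x per y)",np.degrees(np.arctan(v[0])), "x at y=-.15",np.polyval(v,-.15),"root",W[-1])
    a=rod("wrist2",(315,140,350,213))[0][0];b=rod("wrist4",(315,80,370,188))[0][0]
    print("tip tri",tri([("wrist2",a),("wrist4",b)]))
    for t,box in(("wrist3",(222,40,320,142)),("wrist2",(235,0,320,62))):
        h=hsv(t); m=((h[...,2]<75)&(h[...,1]<120)).astype(np.uint8)
        print(t,"black",[(q[1].tolist(),q[2]) for q in comps(m,box,60)])
        g=((h[...,0]>15)&(h[...,0]<35)&(h[...,1]>120)&(h[...,2]>150)).astype(np.uint8)
        print(" gold",[(q[1].tolist(),q[2]) for q in comps(g,box,8)])
        s=((h[...,1]<90)&(h[...,2]>110)).astype(np.uint8)
        print(" gray",[(q[1].tolist(),q[2]) for q in comps(s,box,8)])
    for t,box in(("wrist4",(300,185,390,228)),("wrist2",(305,195,370,240))):
        h=hsv(t); s=((h[...,1]<60)&(h[...,2]>190)).astype(np.uint8)
        for q in comps(s,box,30):
            c=cv2.minAreaRect(np.argwhere(q[0])[:,::-1].astype(np.float32)); print(t,"pad",c,cv2.boxPoints(c).tolist())
    for t in("wrist3","wrist4"):
        a=cv2.imread(f"pics/{t}.png"); b=a[35:145,215:325] if t=="wrist3" else a[80:230,290:400]
        cv2.imwrite(f"pics/c_{t}.png",b)
    A=cv2.resize(cv2.imread("pics/c_wrist3.png"),None,fx=3.6,fy=3.6,interpolation=2);B=cv2.resize(cv2.imread("pics/c_wrist4.png"),(290,396),interpolation=2)
    cv2.imwrite("pics/zoom.png",np.hstack([A,B]))
E
python3 m.py
```

```text
wrist2 [[330.  145. ]
 [328.5 150. ]
 [337.5 207. ]] [np.int64(3), np.int64(11), np.int64(10), np.int64(10), np.int64(11), np.int64(11), np.int64(10), np.int64(10), np.int64(10)]
 tip [ 0.5781 -0.1212  0.03  ] yaw deg of rod (x per y) 4.955104650734233 x at y=-.15 0.573266367332541 root [ 0.5701 -0.1932  0.03  ]
wrist4 [[330.   90. ]
 [330.   95. ]
 [343.5 182. ]] [np.int64(7), np.int64(15), np.int64(16), np.int64(15), np.int64(15), np.int64(16), np.int64(15), np.int64(15), np.int64(15), np.int64(15), np.int64(15), np.int64(15), np.int64(15)]
 tip [ 0.5762 -0.1212  0.03  ] yaw deg of rod (x per y) 4.320190070061686 x at y=-.15 0.5731785521999261 root [ 0.5699 -0.1943  0.03  ]
tip tri (array([ 0.5772, -0.1211,  0.0274]), [0.0008840121185302567, 0.0008840121185302715])
wrist3 black [([235, 96, 35, 33, 667], array([252.9595, 112.5667]))]
 gold [([244, 106, 12, 13, 123], array([249.6504, 111.8374]))]
 gray [([222, 40, 98, 102, 1601], array([277.9619,  81.2355])), ([231, 51, 13, 12, 117], array([236.8376,  56.2564])), ([296, 51, 14, 12, 127], array([302.4016,  56.2913])), ([317, 50, 3, 3,
[... 1131 characters left out ...]
[316.093505859375, 197.74249267578125], [376.20318603515625, 187.37875366210938], [377.5657958984375, 195.28176879882812], [317.45611572265625, 205.6455078125]]
wrist2 pad ((338.37841796875, 203.770263671875), (18.741485595703125, 7.726752281188965), 80.53767395019531) [[333.0270690917969, 195.1621551513672], [340.6487121582031, 193.8918914794922], [343.7297668457031, 212.3783721923828], [336.1081237792969, 213.6486358642578]]
wrist2 pad ((339.7702331542969, 218.1216278076172), (6.082762718200684, 40.60654830932617), 80.53767395019531) [[319.2431945800781, 218.45947265625], [359.2972717285156, 211.78378295898438], [360.2972717285156, 217.78378295898438], [320.2431945800781, 224.45947265625]]
```

View pics/zoom.png

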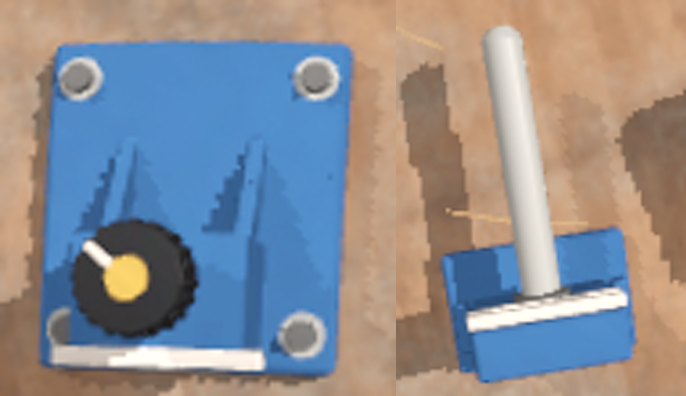

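Run:
```python
from m import *
g,e=tri([("wrist3",(249.65,111.84)),("wrist2",(262.44,17.13))]);print("gold",g,e)
a,b,c=[plane("wrist3",p,.012) for p in((236.8,56.3),(302.4,56.3),(298.5,127.7))]
print(a,b,c,np.linalg.norm(a-b),np.linalg.norm(b-c))
x=b-a;y=b-c; yaw=[np.degrees(np.arctan2(x[1],x[0])),np.degrees(np.arctan2(-y[0],y[1]))];print("yaw",yaw)
print("c height check",tri([("wrist3",(298.5,127.7)),("wrist2",(302.05,46.8))]))
u=np.radians(np.mean(yaw)); X=np.array([np.cos(u),np.sin(u)]);Y=np.array([-X[1],X[0]])
ctr=(a+c)[:2]/2; print("plate centre",ctr,"origin by plate",ctr-.025*Y,"by gold",g[:2], "gold@.083",plane("wrist3",(249.65,111.84),.083))
s=[tri([("wrist3",p)]) for p in []]
# pad front top edge of jaw: ends in wrist4 & wrist2
for p,q in(((316.8,201.7),(319.7,221.5)),((376.9,191.3),(359.8,214.8))): print("jaw pad end",tri([("wrist4",p),("wrist2",q)]),plane("wrist4",p,.05))
```

```text
gold [0.5438 0.0251 0.0841] [4.366810798334423e-05, 4.366810798329167e-05]
[0.5284 0.0953 0.012 ] [0.5953 0.0754 0.012 ] [0.5738 0.0029 0.012 ] 0.06985610360193209 0.0756238130590645
yaw [np.float64(-16.569587896362222), np.float64(-16.55321046477575)]
c height check (array([0.5738, 0.0029, 0.0105]), [0.00014344318140329862, 0.00014344318140319738])
plate centre [0.5511 0.0491] origin by plate [0.5439 0.0251] by gold [0.5438 0.0251] gold@.083 [0.5436 0.0252 0.083 ]
jaw pad end (array([ 0.5463, -0.2023,  0.0449]), [0.00012465077767660328, 0.00012465077767661654]) [ 0.5465 -0.2011  0.05  ]
jaw pad end (array([ 0.5929, -0.2051,  0.0454]), [0.00012099784514265427, 0.00012099784514269586]) [ 0.5922 -0.2039  0.05  ]
```

Run:
```python
from m import *
for t,box in(("wrist4",(440,150,640,240)),("wrist2",(430,195,520,245))):
    h=hsv(t); m=((h[...,0]>85)&(h[...,0]<112)&(h[...,1]>110)).astype(np.uint8)
    for q in comps(m,box,60):
        p=np.argwhere(q[0])[:,::-1]; L=p[p[:,0].argmin()];T=p[p[:,1].argmin()]
        print(t,q[1],"left",L,"top",T,[plane(t,L,z) for z in(0,.05,.1)])
print("meter corner",plane("wrist4",(402,112),.044),plane("wrist4",(434,186),.03))
print("vise scene front-bottom",[plane("scene0",p,0) for p in((305,143),(337,148))],[plane("scene0",p,.09) for p in((302,112),(340,115))])
from workcell import telemetry
s=telemetry.observe();p=s["ee_pos"];w=s["tool_rot"];r=R.from_quat(np.r_[w[1:],w[0]]);print(p,r.as_matrix())
u=np.radians(4.6);x=np.array([np.sin(u),np.cos(u),0]);q=R.from_matrix(np.c_[x,np.cross([0,0,-1],x),[0,0,-1]])
print("rotvec tool",(r.inv()*q).as_rotvec()/.15,"shift",r.inv().apply(np.array([.5696,-.2142,.3])-p)/.05)
```

```text
wrist4 [475 182  68  36 388] left [475 216] top [533 182] [array([ 0.6938, -0.2651,  0.    ]), array([ 0.6702, -0.2436,  0.05  ]), array([ 0.6466, -0.2222,  0.1   ])]
wrist4 [564 203  41  24 551] left [564 213] top [580 203] [array([ 0.8199, -0.2946,  0.    ]), array([ 0.7733, -0.2678,  0.05  ]), array([ 0.7268, -0.241 ,  0.1   ])]
wrist4 [521 209  26   8 106] left [521 216] top [537 209] [array([ 0.7522, -0.2804,  0.    ]), array([ 0.718 , -0.2562,  0.05  ]), array([ 0.6837, -0.2319,  0.1   ])]
wrist4 [595 219  10  15 106] left [595 225] top [604 219] [array([ 0.883, -0.328,  0.   ]), array([ 0.8249, -0.2951,  0.05  ]), array([ 0.7669, -0.2622,  0.1   ])]
wrist2 [435 203  55  32 219] left [435 233] top [483 203] [array([ 0.6925, -0.2709,  0.    ]), array([ 0.6773, -0.2483,  0.05  ]), array([ 0.6621, -0.2258,  0.1   ])]
wrist2 [450 230  21  12 121] left [450 241] top [470 230] [array([ 0.7136, -0.2891,  0.    ]), array([ 0.6957, -0.2642,  0.05  ]), array([ 0.6777, -0.2392,  0.1   ])]
meter corner [ 0.6247 -0.1501  0.044 ] [ 0.6439 -0.2158  0.03  ]
vise scene front-bottom [array([ 0.7887, -0.262 ,  0.    ]), array([ 0.6887, -0.2821,  0.    ])] [array([ 0.8089, -0.2839,  0.09  ]), array([ 0.6996, -0.3202,  0.09  ])]
[ 0.5497 -0.2099  0.2957] [[ 0.2323  0.9726  0.0018]
 [ 0.9726 -0.2323 -0.0002]
 [ 0.0003  0.0018 -1.    ]]
rotvec tool [ 0.012  -0.0009 -1.0278] shift [ 0.0094  0.4077 -0.0861]
```

```bash
python3 -m pendant '[{"dx":0.01,"dy":0.41,"dz":0,"rx":0,"ry":0,"rz":0,"claw":0.28},{"dx":0,"dy":0,"dz":0,"rx":0,"ry":0,"rz":-0.52,"claw":0.28},{"dx":0,"dy":0,"dz":0,"rx":0,"ry":0,"rz":-0.51,"claw":0.28},{"dx":0,"dy":0,"dz":0,"rx":0,"ry":0,"rz":0,"claw":0.28},{"dx":0,"dy":0,"dz":0,"rx":0,"ry":0,"rz":0,"claw":0.28}]' 
python3 -m pendant '[{"dx":0,"dy":0,"dz":0.6,"rx":0,"ry":0,"rz":0,"claw":0.28},{"dx":0,"dy":0,"dz":0.5,"rx":0,"ry":0,"rz":0,"claw":0.28},{"dx":0,"dy":0,"dz":0.4,"rx":0,"ry":0,"rz":0,"claw":0.28},{"dx":0,"dy":0,"dz":0.37,"rx":0,"ry":0,"rz":0,"claw":0.28},{"dx":0,"dy":0,"dz":0,"rx":0,"ry":0,"rz":0,"claw":0.28}]' 
python3 -c '
from h import *; save("wrist","wrist5");save("scene","scene5")
a=cv2.imread("pics/wrist5.png")[:300,120:520];b=cv2.resize(cv2.imread("pics/scene5.png")[110:260,270:470],(400,300))
cv2.imwrite("pics/m5.png",np.hstack([a,b]))'
```

```text
time: 4.47
ee_pos: [0.5697, -0.2136, 0.2953]
tool_rot: [0.0, 0.735, 0.678, 0.0]
ft_force: [-0.5, 0.1, -0.4]
gripper_width: 0.725
finger_force: 0.0
time: 5.1
ee_pos: [0.569, -0.2141, 0.1998]
tool_rot: [-0.001, 0.735, 0.678, -0.001]
ft_force: [0.1, -0.5, 0.4]
gripper_width: 0.72
finger_force: 0.0
```

View pics/m5.png

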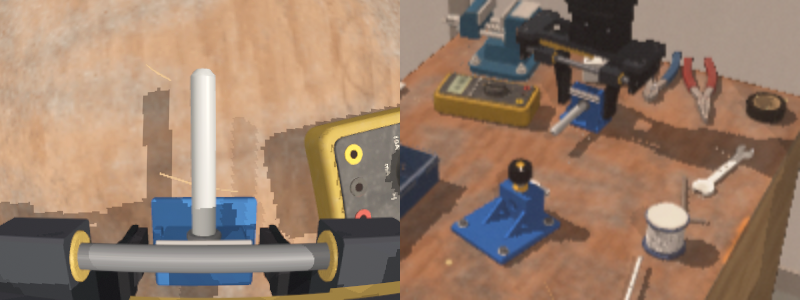

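The rod runs straight up the picture at column ~323 (tip at row 68). The jaw lies centred between the fingers and the multimeter is clear of them, so I'll close.

```bash
python3 -m pendant '[{"dx":0,"dy":0,"dz":0,"rx":0,"ry":0,"rz":0,"claw":0.7},{"dx":0,"dy":0,"dz":0,"rx":0,"ry":0,"rz":0,"claw":0.7},{"dx":0,"dy":0,"dz":0,"rx":0,"ry":0,"rz":0,"claw":0.7},{"dx":0,"dy":0,"dz":0,"rx":0,"ry":0,"rz":0,"claw":0.7}]' 25
python3 -m pendant '[{"dx":0,"dy":0,"dz":-0.04,"rx":0,"ry":0,"rz":0,"claw":0.7},{"dx":0,"dy":0,"dz":-0.04,"rx":0,"ry":0,"rz":0,"claw":0.7},{"dx":0,"dy":0,"dz":0,"rx":0,"ry":0,"rz":0,"claw":0.7}]'
python3 - <<'E'
from m import *
from workcell import telemetry
save("wrist","wrist6")
s=telemetry.observe();p=s["ee_pos"];w=s["tool_rot"];r=R.from_quat(np.r_[w[1:],w[0]]);print(p,r.as_matrix(),s["ft_force"],s["wrist_torque"])
mids,w=rod("wrist6",(290,30,360,200));z=.034
W=np.array([plane("wrist6",q,z) for q in mids]);print(mids[[0,10,-10]],"tip",W[0]);v=np.polyfit(W[10:-20,1],W[10:-20,0],1)
yaw=-np.degrees(np.arctan(v[0]));print("rod yaw",yaw,"tool yaw",-np.degrees(np.arctan2(*r.as_matrix()[:2,0])))
print("tip in tool",r.inv().apply(W[0]-p))
E
```

```text
time: 5.7
ee_pos: [0.5694, -0.2144, 0.2019]
tool_rot: [0.0, 0.735, 0.678, -0.0]
ft_force: [-1.6, -0.2, 5.3]
gripper_width: 0.527
finger_force: 25.0
time: 6.08
ee_pos: [0.5694, -0.2142, 0.205]
tool_rot: [-0.0, 0.735, 0.678, 0.0]
ft_force: [0.6, 0.6, -1.8]
gripper_width: 0.526
finger_force: 25.0
[ 0.5694 -0.2142  0.205 ] [[ 0.0794  0.9968 -0.0002]
 [ 0.9968 -0.0794  0.0002]
 [ 0.0002 -0.0002 -1.    ]] [ 0.0286  0.6502 -2.7288] [-0.0716 -0.018   0.0065]
[[322.   68. ]
 [322.   78. ]
 [322.5 190. ]] tip [ 0.5758 -0.1206  0.034 ]
rod yaw -4.304337694224325 tool yaw -4.552611847096721
tip in tool [ 0.0938 -0.001   0.171 ]
```

```bash
python3 -m pendant '[{"dx":0.3,"dy":-0.2,"dz":-0.1,"rx":0,"ry":0,"rz":0,"claw":0.7},{"dx":0.54,"dy":-0.35,"dz":0,"rx":0,"ry":0,"rz":0,"claw":0.7},{"dx":0.54,"dy":-0.36,"dz":0,"rx":0,"ry":0,"rz":0,"claw":0.7},{"dx":0.54,"dy":-0.35,"dz":0,"rx":0,"ry":0,"rz":0,"claw":0.7},{"dx":0.25,"dy":-0.16,"dz":0,"rx":0,"ry":0,"rz":0,"claw":0.7}]' 
python3 -m pendant '[{"dx":0,"dy":0,"dz":0,"rx":0,"ry":0,"rz":0.5,"claw":0.7},{"dx":0,"dy":0,"dz":0,"rx":0,"ry":0,"rz":0.5,"claw":0.7},{"dx":0,"dy":0,"dz":0.1,"rx":0,"ry":0,"rz":0.42,"claw":0.7},{"dx":0,"dy":0,"dz":0,"rx":0,"ry":0,"rz":0,"claw":0.7},{"dx":0,"dy":0,"dz":0,"rx":0,"ry":0,"rz":0,"claw":0.7}]'
python3 - <<'E'
from m import *
from workcell import telemetry
save("wrist","wrist7")
s=telemetry.observe();p=s["ee_pos"];w=s["tool_rot"];r=R.from_quat(np.r_[w[1:],w[0]]);print(p,s["ft_force"],"tool yaw",-np.degrees(np.arctan2(*r.as_matrix()[:2,0])))
mids,w=rod("wrist7",(290,60,360,200));z=.034;print(mids[[0,10,-10]],w[::10])
W=np.array([plane("wrist7",q,z) for q in mids]);v=np.polyfit(W[15:-20,1],W[15:-20,0],1)
print("tip",W[0],"rod yaw",-np.degrees(np.arctan(v[0])))
cv2.imwrite("pics/z7.png",cv2.resize(cv2.imread("pics/wrist7.png")[:230,180:460],None,fx=2.6,fy=2.6,interpolation=2))
E
```

```text
time: 6.75
ee_pos: [0.5059, -0.0979, 0.2106]
tool_rot: [-0.0, 0.734, 0.68, -0.0]
ft_force: [-0.2, -0.6, -3.4]
gripper_width: 0.522
finger_force: 25.0
time: 7.38
ee_pos: [0.5074, -0.1005, 0.2054]
tool_rot: [0.0, 0.802, 0.597, 0.0]
ft_force: [0.5, -0.3, -3.6]
gripper_width: 0.523
finger_force: 25.0
[ 0.5074 -0.1005  0.2055] [ 0.1309 -0.2471 -3.4311] tool yaw -16.72737407204624
[[322.5     68.    ]
 [321.5     78.    ]
 [323.8077 190.    ]] [np.int64(10), np.int64(26), np.int64(25), np.int64(25), np.int64(25), np.int64(25), np.int64(25), np.int64(24), np.int64(24), np.int64(25), np.int64(24), np.int64(24), np.int64(24), np.int64(24)]
tip [ 0.5335 -0.0104  0.034 ] rod yaw -16.28665627308911
```

View pics/z7.png

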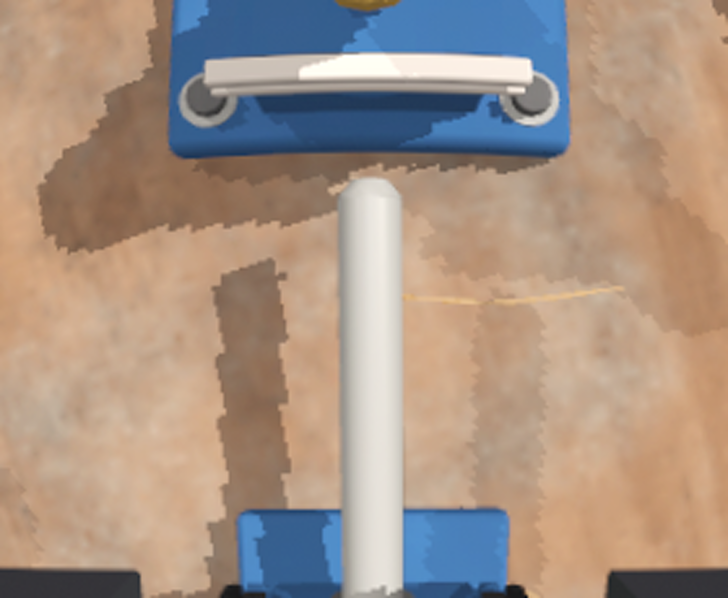

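The rod (column ~370 in the crop) is within about half a millimetre of the holder's mid-line (screws at 207 and 530). Next I'll lower it to find the bench.

```bash
python3 -m pendant '[{"dx":0,"dy":0,"dz":0.04,"rx":0,"ry":0,"rz":0,"claw":0.7},{"dx":0,"dy":0,"dz":0,"rx":0,"ry":0,"rz":0,"claw":0.7}]'  
python3 -m pendant '[{"dx":0,"dy":0,"dz":0.02,"rx":0,"ry":0,"rz":0,"claw":0.7},{"dx":0,"dy":0,"dz":0,"rx":0,"ry":0,"rz":0,"claw":0.7}]'  | grep -E "pos|ft"
python3 -m pendant '[{"dx":0,"dy":0,"dz":0.02,"rx":0,"ry":0,"rz":0,"claw":0.7},{"dx":0,"dy":0,"dz":0,"rx":0,"ry":0,"rz":0,"claw":0.7}]'  | grep -E "pos|ft"
```

```text
time: 7.68
ee_pos: [0.5072, -0.1005, 0.2031]
tool_rot: [-0.0, 0.803, 0.597, -0.0]
ft_force: [0.3, 0.1, -3.0]
gripper_width: 0.528
finger_force: 25.0
ee_pos: [0.5072, -0.1005, 0.2022]
ft_force: [0.9, 0.0, -3.3]
ee_pos: [0.5074, -0.1004, 0.2018]
ft_force: [-1.3, -0.6, 5.0]
```

```bash
python3 -m pendant '[{"dx":0,"dy":0,"dz":-0.03,"rx":0,"ry":0,"rz":0,"claw":0.7},{"dx":0.15,"dy":0,"dz":0,"rx":0,"ry":0,"rz":0,"claw":0.7},{"dx":0.15,"dy":0,"dz":0,"rx":0,"ry":0,"rz":0,"claw":0.7},{"dx":0.1,"dy":0,"dz":0,"rx":0,"ry":0,"rz":0,"claw":0.7},{"dx":0,"dy":0,"dz":0,"rx":0,"ry":0,"rz":0,"claw":0.7}]'  
python3 -m pendant '[{"dx":0.06,"dy":0,"dz":0,"rx":0,"ry":0,"rz":0,"claw":0.7},{"dx":0.06,"dy":0,"dz":0,"rx":0,"ry":0,"rz":0,"claw":0.7},{"dx":0,"dy":0,"dz":0,"rx":0,"ry":0,"rz":0,"claw":0.7}]'  | grep -E "pos|ft"
python3 -m pendant '[{"dx":0.06,"dy":0,"dz":0,"rx":0,"ry":0,"rz":0,"claw":0.7},{"dx":0.06,"dy":0,"dz":0,"rx":0,"ry":0,"rz":0,"claw":0.7},{"dx":0,"dy":0,"dz":0,"rx":0,"ry":0,"rz":0,"claw":0.7}]'  | grep -E "pos|ft"
```

```text
time: 8.8
ee_pos: [0.5132, -0.0805, 0.2027]
tool_rot: [-0.0, 0.802, 0.597, 0.0]
ft_force: [-0.0, 0.3, -3.1]
gripper_width: 0.524
finger_force: 25.0
ee_pos: [0.5149, -0.0753, 0.2028]
ft_force: [0.6, 0.4, -3.7]
ee_pos: [0.5166, -0.0694, 0.2028]
ft_force: [0.2, 0.2, -2.4]
```

```bash
python3 -m pendant '[{"dx":0.1,"dy":0,"dz":0,"rx":0,"ry":0,"rz":0,"claw":0.7},{"dx":0.1,"dy":0,"dz":0,"rx":0,"ry":0,"rz":0,"claw":0.7},{"dx":0,"dy":0,"dz":0,"rx":0,"ry":0,"rz":0,"claw":0.7}]'  | grep -E "pos|ft"
python3 -m pendant '[{"dx":0.1,"dy":0,"dz":0,"rx":0,"ry":0,"rz":0,"claw":0.7},{"dx":0.1,"dy":0,"dz":0,"rx":0,"ry":0,"rz":0,"claw":0.7},{"dx":0,"dy":0,"dz":0,"rx":0,"ry":0,"rz":0,"claw":0.7}]'  | grep -E "pos|ft"
python3 -m pendant '[{"dx":0.1,"dy":0,"dz":0,"rx":0,"ry":0,"rz":0,"claw":0.7},{"dx":0.1,"dy":0,"dz":0,"rx":0,"ry":0,"rz":0,"claw":0.7},{"dx":0,"dy":0,"dz":0,"rx":0,"ry":0,"rz":0,"claw":0.7}]'  | grep -E "pos|ft"
python3 -m pendant '[{"dx":0,"dy":0,"dz":0.02,"rx":0,"ry":0,"rz":0,"claw":0.7},{"dx":0,"dy":0,"dz":0,"rx":0,"ry":0,"rz":0,"claw":0.7},{"dx":0,"dy":0,"dz":0,"rx":0,"ry":0,"rz":0,"claw":0.7}]'  | grep -E "pos|ft"
python3 - <<'E'
from h import *
a=save("scene","scene8")[160:250,280:400]; b=save("wrist","wrist8")[:230,200:440]
cv2.imwrite("pics/z8.png",np.hstack([cv2.resize(a,(440,330),interpolation=2),cv2.resize(b,(344,330))]))
E
```

```text
ee_pos: [0.5196, -0.0595, 0.2028]
ft_force: [0.1, 0.5, -2.8]
ee_pos: [0.5224, -0.05, 0.2028]
ft_force: [-0.4, 0.6, -2.3]
ee_pos: [0.5253, -0.0404, 0.2028]
ft_force: [1.1, 0.3, -3.1]
ee_pos: [0.5252, -0.0412, 0.2019]
ft_force: [-1.1, 0.7, -0.6]
```

View pics/z8.png

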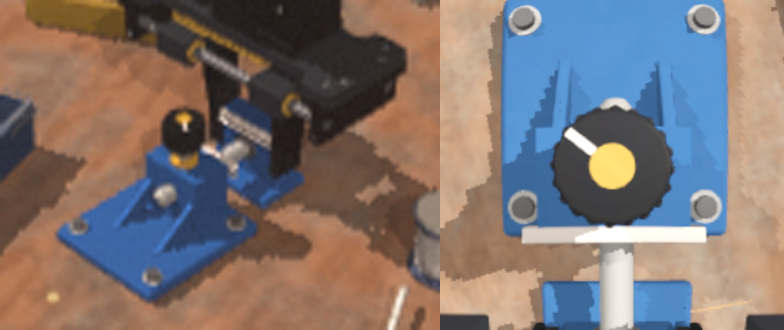

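Picture: the rod's end stands out behind the block (left view, at (165,195)) and the jaw is on the bench. I'll release it and rise.

```bash
python3 -m pendant '[{"dx":0,"dy":0,"dz":0,"rx":0,"ry":0,"rz":0,"claw":0.28},{"dx":0,"dy":0,"dz":0,"rx":0,"ry":0,"rz":0,"claw":0.28},{"dx":0,"dy":0,"dz":0,"rx":0,"ry":0,"rz":0,"claw":0.28},{"dx":0,"dy":0,"dz":-0.2,"rx":0,"ry":0,"rz":0,"claw":0.28},{"dx":0,"dy":0,"dz":-0.6,"rx":0,"ry":0,"rz":0,"claw":0.28}]' | grep -E "pos|ft|wid"
python3 -c 'from workcell import telemetry;print(telemetry.observe()["joints"])'
python3 -m pendant '[{"dx":0,"dy":0,"dz":-0.8,"rx":0,"ry":0,"rz":0,"claw":0.28},{"dx":0,"dy":0,"dz":0,"rx":0,"ry":0,"rz":-1,"claw":0.28},{"dx":0,"dy":0,"dz":0,"rx":0,"ry":0,"rz":0,"claw":0.28},{"dx":0,"dy":0,"dz":0,"rx":0,"ry":0,"rz":0,"claw":0.28}]' | grep -E "pos|ft"
python3 - <<'E'
from m import *
from workcell import telemetry
s=telemetry.observe();print(s["joints"]);p=s["ee_pos"];w=s["tool_rot"];r=R.from_quat(np.r_[w[1:],w[0]])
print(p,r.as_matrix(),r.inv().apply(np.array([.5439,.0251,.28])-p)/.05)
save("wrist","wrist9"); mids,w=rod("wrist9",(290,40,360,200));print(mids[[0,-1]],w[::8])
E
```

```text
ee_pos: [0.5246, -0.0411, 0.2415]
ft_force: [-0.7, 0.3, -0.1]
gripper_width: 0.72
[ 0.28543907  0.46516448 -0.36272733  2.01639271  0.24766912  0.70478432
 -0.5246551 ]
ee_pos: [0.5249, -0.0412, 0.2816]
ft_force: [-0.2, 0.7, 0.7]
[ 0.335   0.4118 -0.4209  1.9869  0.2324  0.7896 -0.3642]
[ 0.5249 -0.0412  0.2816] [[ 0.1442  0.9895 -0.0006]
 [ 0.9895 -0.1442 -0.    ]
 [-0.0001 -0.0006 -1.    ]] [1.3674 0.1845 0.0318]
[[290.  124. ]
 [315.5 199. ]] [np.int64(1), np.int64(8), np.int64(6), np.int64(55), np.int64(26), np.int64(17), np.int64(27), np.int64(16), np.int64(15), np.int64(38)]
```

```bash
python3 -m pendant '[{"dx":0.52,"dy":0.53,"dz":0,"rx":0,"ry":0,"rz":0,"claw":0.28},{"dx":0.52,"dy":0.53,"dz":0,"rx":0,"ry":0,"rz":0,"claw":0.28},{"dx":0.52,"dy":0.53,"dz":0,"rx":0,"ry":0,"rz":0,"claw":0.28},{"dx":0,"dy":0,"dz":0,"rx":0,"ry":0,"rz":-1,"claw":0.28},{"dx":0,"dy":0,"dz":0,"rx":0,"ry":0,"rz":-1,"claw":0.28}]' | grep -E "pos|ft"
python3 -m pendant '[{"dx":0,"dy":0,"dz":0,"rx":0,"ry":0,"rz":-1,"claw":0.28},{"dx":0,"dy":0,"dz":0,"rx":0,"ry":0,"rz":-1,"claw":0.28},{"dx":0,"dy":0,"dz":0,"rx":0,"ry":0,"rz":-1,"claw":0.28},{"dx":0,"dy":0,"dz":0,"rx":0,"ry":0,"rz":-1,"claw":0.28},{"dx":0,"dy":0,"dz":0,"rx":0,"ry":0,"rz":-1,"claw":0.28}]' | grep -E "pos|ft"
python3 -m pendant '[{"dx":0,"dy":0,"dz":0,"rx":0,"ry":0,"rz":-1,"claw":0.28},{"dx":0,"dy":0,"dz":0,"rx":0,"ry":0,"rz":-1,"claw":0.28},{"dx":0,"dy":0,"dz":0,"rx":0,"ry":0,"rz":-1,"claw":0.28},{"dx":0,"dy":0,"dz":0,"rx":0,"ry":0,"rz":-1,"claw":0.28},{"dx":0,"dy":0,"dz":0,"rx":0,"ry":0,"rz":0,"claw":0.28}]' | grep -E "pos|ft"
python3 - <<'E'
from m import *
from workcell import telemetry
s=telemetry.observe();print(s["joints"]);p=s["ee_pos"];w=s["tool_rot"];r=R.from_quat(np.r_[w[1:],w[0]])
print(p,r.as_matrix())
save("wrist","wrist10")
for t in("wrist6","wrist8","wrist9","wrist10"):
    h=hsv(t); g=((h[...,0]>15)&(h[...,0]<35)&(h[...,1]>120)&(h[...,2]>150)).astype(np.uint8)
    for q in comps(g,(150,0,500,240),100):
        c=q[2]; print(t,q[1],c,plane(t,c,.084))
print(r.inv().apply(np.array([.5450,.0250,.28])-p)/.05)
E
```

```text
ee_pos: [0.615, 0.0255, 0.2808]
ft_force: [0.1, -0.4, 0.0]
ee_pos: [0.6148, 0.0248, 0.281]
ft_force: [-0.9, -0.0, 0.6]
ee_pos: [0.6148, 0.0247, 0.2809]
ft_force: [-0.1, -0.1, 0.8]
[ 0.4543  0.6398 -0.8022  1.7645  0.5438  0.9754  0.939 ]
[0.6148 0.0247 0.2809] [[-0.9978  0.066  -0.0015]
 [ 0.066   0.9978  0.0005]
 [ 0.0016  0.0004 -1.    ]]
wrist6 [ 434  113   66  106 1811] [455.9514 154.9785] [ 0.6191 -0.161   0.084 ]
wrist6 [459 143  17  20 231] [467.2208 152.2684] [ 0.6236 -0.1602  0.084 ]
wrist8 [304  99  32  33 828] [319.7597 115.3889] [0.5434 0.0251 0.084 ]
wrist9 [331 112  18  18 257] [339.93   120.6732] [0.5436 0.0251 0.084 ]
wrist9 [192 231  18   9 121] [200.2397 235.6364] [ 0.4458 -0.0311  0.084 ]
wrist10 [306 107  18  18 255] [314.5843 115.8588] [0.5437 0.0253 0.084 ]
wrist10 [192 231  17   9 107] [200.1963 235.7757] [ 0.611  -0.0534  0.084 ]
[ 1.3936 -0.0853  0.021 ]
```

```bash
python3 -m pendant '[{"dx":0.7,"dy":-0.04,"dz":0,"rx":0,"ry":0,"rz":0,"claw":0.28},{"dx":0.71,"dy":-0.04,"dz":0,"rx":0,"ry":0,"rz":0,"claw":0.28},{"dx":0,"dy":0,"dz":0.42,"rx":0,"ry":0,"rz":0,"claw":0.28},{"dx":0,"dy":0,"dz":0.4,"rx":0,"ry":0,"rz":0,"claw":0.28},{"dx":0,"dy":0,"dz":0,"rx":0,"ry":0,"rz":0,"claw":0.28}]' | grep -E "pos|ft"
python3 -m pendant '[{"dx":0,"dy":0,"dz":0,"rx":0,"ry":0,"rz":0,"claw":0.85},{"dx":0,"dy":0,"dz":0,"rx":0,"ry":0,"rz":0,"claw":0.85},{"dx":0,"dy":0,"dz":0,"rx":0,"ry":0,"rz":0,"claw":0.85},{"dx":0,"dy":0,"dz":0,"rx":0,"ry":0,"rz":0,"claw":0.85},{"dx":0,"dy":0,"dz":0,"rx":0,"ry":0,"rz":0,"claw":0.85}]' 20
python3 - <<'E'
from h import *
from workcell import telemetry
s=telemetry.observe();print(s["joints"],s["wrist_torque"],s["ft_force"])
a=save("scene","scene11")[120:240,260:420]; b=save("wrist","wrist11")[:300,120:520]
cv2.imwrite("pics/z11.png",np.hstack([cv2.resize(a,(400,300),interpolation=2),b]))
E
```

```text
ee_pos: [0.5444, 0.025, 0.2386]
ft_force: [0.2, -0.2, -0.3]
time: 15.5
ee_pos: [0.5444, 0.0248, 0.241]
tool_rot: [0.0, 0.032, 0.999, -0.001]
ft_force: [0.4, -2.0, 1.4]
gripper_width: 0.305
finger_force: 20.0
[ 0.47404109  0.59748314 -0.79303632  1.95732076  0.57766487  0.82729559
  0.86717848] [-0.272145   -0.08337313  0.03747023] [ 0.38360564 -1.99840332  1.40737124]
```

View pics/z11.png

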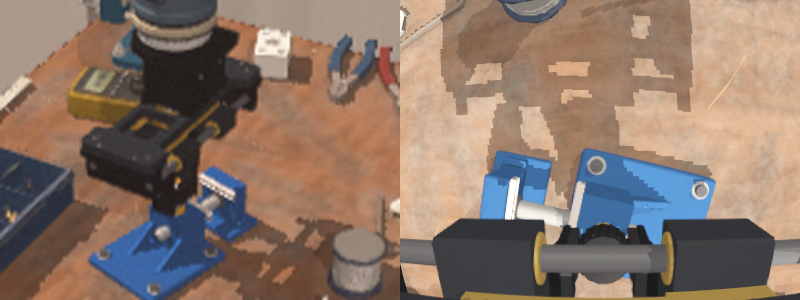

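The head sits between the fingers (26.5 mm opening), and the jaw and rod stand free. Now I'll turn it clockwise.

```bash
python3 -m pendant '[{"dx":0,"dy":0,"dz":0.003,"rx":0,"ry":0,"rz":1,"claw":0.85},{"dx":0,"dy":0,"dz":0.003,"rx":0,"ry":0,"rz":1,"claw":0.85},{"dx":0,"dy":0,"dz":0.003,"rx":0,"ry":0,"rz":1,"claw":0.85},{"dx":0,"dy":0,"dz":0.003,"rx":0,"ry":0,"rz":1,"claw":0.85},{"dx":0,"dy":0,"dz":0.003,"rx":0,"ry":0,"rz":1,"claw":0.85}]' | grep -E "pos|ft|rot|wid"
python3 -c 'from workcell import telemetry;s=telemetry.observe();print(s["wrist_torque"],s["joints"][6])'
python3 -m pendant '[{"dx":0,"dy":0,"dz":0.003,"rx":0,"ry":0,"rz":1,"claw":0.85},{"dx":0,"dy":0,"dz":0.003,"rx":0,"ry":0,"rz":1,"claw":0.85},{"dx":0,"dy":0,"dz":0.003,"rx":0,"ry":0,"rz":1,"claw":0.85},{"dx":0,"dy":0,"dz":0.003,"rx":0,"ry":0,"rz":1,"claw":0.85},{"dx":0,"dy":0,"dz":0.003,"rx":0,"ry":0,"rz":1,"claw":0.85}]' | grep -E "pos|ft|rot|wid"
python3 -c 'from workcell import telemetry;s=telemetry.observe();print(s["wrist_torque"],s["joints"][6])'
python3 -m pendant '[{"dx":0,"dy":0,"dz":0.003,"rx":0,"ry":0,"rz":1,"claw":0.85},{"dx":0,"dy":0,"dz":0.003,"rx":0,"ry":0,"rz":1,"claw":0.85},{"dx":0,"dy":0,"dz":0.003,"rx":0,"ry":0,"rz":1,"claw":0.85},{"dx":0,"dy":0,"dz":0,"rx":0,"ry":0,"rz":0,"claw":0.85}]' | grep -E "pos|ft|rot|wid"
python3 -c 'from workcell import telemetry;s=telemetry.observe();print(s["wrist_torque"],s["joints"][6])'
```

```text
ee_pos: [0.5443, 0.0245, 0.2402]
tool_rot: [0.0, 0.398, 0.917, -0.001]
ft_force: [-1.3, -2.5, 1.7]
gripper_width: 0.307
[-0.64135135  0.03454697  0.0483202 ] 0.2329160356948612
ee_pos: [0.5441, 0.0244, 0.2395]
tool_rot: [0.0, 0.706, 0.708, -0.001]
ft_force: [-2.0, -2.7, 3.5]
gripper_width: 0.303
[-0.73053899  0.25400836  0.01615994] -0.3957713260613063
ee_pos: [0.5439, 0.0245, 0.239]
tool_rot: [0.001, 0.845, 0.535, -0.001]
ft_force: [-2.8, -4.4, 3.7]
gripper_width: 0.3
[-0.98737264  0.39370982 -0.02909235] -0.7670559452046832
```

```bash
python3 -m pendant '[{"dx":0,"dy":0,"dz":0.003,"rx":0,"ry":0,"rz":1,"claw":0.85},{"dx":0,"dy":0,"dz":0.003,"rx":0,"ry":0,"rz":1,"claw":0.85},{"dx":0,"dy":0,"dz":0,"rx":0,"ry":0,"rz":0,"claw":0.85}]' | grep -E "pos|ft|rot"
python3 -c 'from workcell import telemetry;s=telemetry.observe();print(s["wrist_torque"],s["joints"][6])'
python3 -m pendant '[{"dx":0,"dy":0,"dz":0.003,"rx":0,"ry":0,"rz":1,"claw":0.85},{"dx":0,"dy":0,"dz":0,"rx":0,"ry":0,"rz":0,"claw":0.85}]' | grep -E "pos|ft|rot"
python3 -c 'from workcell import telemetry;s=telemetry.observe();print(s["wrist_torque"],s["joints"][6])'
python3 -m pendant '[{"dx":0,"dy":0,"dz":0.003,"rx":0,"ry":0,"rz":1,"claw":0.85},{"dx":0,"dy":0,"dz":0,"rx":0,"ry":0,"rz":0,"claw":0.85}]' | grep -E "pos|ft|rot"
python3 -c 'from workcell import telemetry;s=telemetry.observe();print(s["wrist_torque"],s["joints"][6])'
```

```text
ee_pos: [0.5439, 0.0245, 0.2387]
tool_rot: [0.001, 0.915, 0.403, -0.001]
ft_force: [-2.8, -4.8, 6.0]
[-0.92995187  0.60621316 -0.04526287] -1.0175303370513562
ee_pos: [0.5439, 0.0245, 0.2386]
tool_rot: [0.001, 0.943, 0.333, -0.001]
ft_force: [-3.0, -4.0, 6.5]
[-0.94317986  0.62735278 -0.01245895] -1.1428244778338095
ee_pos: [0.5443, 0.025, 0.2385]
tool_rot: [0.001, 0.965, 0.263, -0.0]
ft_force: [-2.1, -3.7, 6.2]
[-0.81885269  0.45221291  0.05469651] -1.2665708916406322
```

```bash
python3 -m pendant '[{"dx":0,"dy":0,"dz":0.003,"rx":0,"ry":0,"rz":1,"claw":0.85},{"dx":0,"dy":0,"dz":0,"rx":0,"ry":0,"rz":0,"claw":0.85}]' | grep -E "pos|ft|rot"
python3 -c 'from workcell import telemetry;s=telemetry.observe();print(s["wrist_torque"],s["joints"][6],s["tau"][6])'
python3 -m pendant '[{"dx":0,"dy":0,"dz":0.003,"rx":0,"ry":0,"rz":1,"claw":0.85},{"dx":0,"dy":0,"dz":0,"rx":0,"ry":0,"rz":0,"claw":0.85}]' | grep -E "pos|ft|rot"
python3 -c 'from workcell import telemetry;s=telemetry.observe();print(s["wrist_torque"],s["joints"][6],s["tau"][6])'
python3 -m pendant '[{"dx":0,"dy":0,"dz":0,"rx":0,"ry":0,"rz":1,"claw":0.85},{"dx":0,"dy":0,"dz":0,"rx":0,"ry":0,"rz":0,"claw":0.85}]' | grep -E "pos|ft|rot"
python3 -c 'from workcell import telemetry;s=telemetry.observe();print(s["wrist_torque"],s["joints"][6],s["tau"][6])'
```

```text
ee_pos: [0.5454, 0.0255, 0.2386]
tool_rot: [0.0, 0.982, 0.19, 0.002]
ft_force: [3.0, -1.8, 3.1]
[-0.60113995 -0.50767779  0.10202563] -1.390655950797216 -0.3158821351826191
ee_pos: [0.5456, 0.0252, 0.2386]
tool_rot: [0.0, 0.993, 0.117, 0.002]
ft_force: [3.7, -2.8, 2.5]
[-0.72601913 -0.88784829  0.24023263] -1.5148031230257963 -0.43378726579248905
ee_pos: [0.5452, 0.0248, 0.2385]
tool_rot: [0.0, 0.999, 0.041, 0.002]
ft_force: [2.8, -3.3, 4.4]
[-0.83926467 -0.66627995  0.05399014] -1.6400919672878354 -0.28014703653752804
```

```bash
python3 -m pendant '[{"dx":0,"dy":0,"dz":0,"rx":0,"ry":0,"rz":0,"claw":0.85},{"dx":0,"dy":0,"dz":0,"rx":0,"ry":0,"rz":0.5,"claw":0.85},{"dx":0,"dy":0,"dz":0,"rx":0,"ry":0,"rz":0,"claw":0.85}]' 45 | grep -E "pos|ft|rot|fing"
python3 -c 'from workcell import telemetry;s=telemetry.observe();print(s["wrist_torque"],s["joints"][6],s["tau"][6])'
python3 -m pendant '[{"dx":0,"dy":0,"dz":0,"rx":0,"ry":0,"rz":0.5,"claw":0.85},{"dx":0,"dy":0,"dz":0,"rx":0,"ry":0,"rz":0,"claw":0.85}]' | grep -E "pos|ft|rot"
python3 -c 'from workcell import telemetry;s=telemetry.observe();print(s["wrist_torque"],s["joints"][6],s["tau"][6])'
python3 -m pendant '[{"dx":0,"dy":0,"dz":0,"rx":0,"ry":0,"rz":0.5,"claw":0.85},{"dx":0,"dy":0,"dz":0,"rx":0,"ry":0,"rz":0,"claw":0.85}]' | grep -E "pos|ft|rot"
python3 -c 'from workcell import telemetry;s=telemetry.observe();print(s["wrist_torque"],s["joints"][6],s["tau"][6])'
```

```text
ee_pos: [0.5456, 0.0247, 0.2385]
tool_rot: [0.0, 1.0, 0.005, 0.002]
ft_force: [4.4, -4.4, 3.3]
finger_force: 45.0
[-0.95543296 -0.98547418  0.35432292] -1.7011944941549313 -0.47030238434672356
ee_pos: [0.5452, 0.0247, 0.2385]
tool_rot: [0.001, 0.999, -0.033, 0.001]
ft_force: [3.1, -5.0, 4.7]
[-1.02289002 -0.62945104  0.54134917] -1.763017072231283 -0.6519903615117073
ee_pos: [0.5455, 0.0246, 0.2385]
tool_rot: [0.001, 0.998, -0.069, 0.002]
ft_force: [3.9, -6.5, 3.3]
[-1.13201818 -0.91070986  0.78826487] -1.8244427822185312 -0.9276994317770004
```

Wrist torque climbs steadily (0.35 → 0.79 N m), so the screw is seated firmly. I'll reverse in small steps to find where the wind-up is released.

```bash
python3 -m pendant '[{"dx":0,"dy":0,"dz":0,"rx":0,"ry":0,"rz":-0.5,"claw":0.85},{"dx":0,"dy":0,"dz":0,"rx":0,"ry":0,"rz":0,"claw":0.85}]' | grep -E "ft|rot"
python3 -c 'from workcell import telemetry;s=telemetry.observe();print(s["wrist_torque"],s["joints"][6],s["tau"][6])'
python3 -m pendant '[{"dx":0,"dy":0,"dz":0,"rx":0,"ry":0,"rz":-0.5,"claw":0.85},{"dx":0,"dy":0,"dz":0,"rx":0,"ry":0,"rz":0,"claw":0.85}]' | grep -E "ft|rot"
python3 -c 'from workcell import telemetry;s=telemetry.observe();print(s["wrist_torque"],s["joints"][6],s["tau"][6])'
python3 -m pendant '[{"dx":0,"dy":0,"dz":0,"rx":0,"ry":0,"rz":-0.5,"claw":0.85},{"dx":0,"dy":0,"dz":0,"rx":0,"ry":0,"rz":0,"claw":0.85}]' | grep -E "ft|rot"
python3 -c 'from workcell import telemetry;s=telemetry.observe();print(s["wrist_torque"],s["joints"][6],s["tau"][6])'
python3 -m pendant '[{"dx":0,"dy":0,"dz":0,"rx":0,"ry":0,"rz":-0.5,"claw":0.85},{"dx":0,"dy":0,"dz":0,"rx":0,"ry":0,"rz":0,"claw":0.85}]' | grep -E "ft|rot"
python3 -c 'from workcell import telemetry;s=telemetry.observe();print(s["wrist_torque"],s["joints"][6],s["tau"][6])'
```

```text
tool_rot: [0.0, 0.999, -0.034, 0.002]
ft_force: [4.3, -4.2, 3.0]
[-0.89650754 -0.88636988  0.01137705] -1.7637673860720833 0.03054726985283196
tool_rot: [0.0, 1.0, 0.004, 0.002]
ft_force: [3.5, -4.0, 4.0]
[-0.83818436 -0.87930831  0.10274142] -1.7016165097185316 0.02706674044020474
tool_rot: [0.0, 0.999, 0.041, 0.002]
ft_force: [4.6, -3.3, 3.8]
[-0.7733838  -0.88064256  0.08209054] -1.6394180085119698 0.027767958235926926
tool_rot: [0.0, 0.997, 0.079, 0.002]
ft_force: [4.0, -3.3, 3.7]
[-0.82572421 -0.84325567  0.03671849] -1.5777274838450681 0.03671467420645058
```

```bash
python3 -m pendant '[{"dx":0,"dy":0,"dz":-0.003,"rx":0,"ry":0,"rz":-1,"claw":0.85},{"dx":0,"dy":0,"dz":-0.003,"rx":0,"ry":0,"rz":-1,"claw":0.85},{"dx":0,"dy":0,"dz":-0.003,"rx":0,"ry":0,"rz":-1,"claw":0.85},{"dx":0,"dy":0,"dz":-0.003,"rx":0,"ry":0,"rz":-1,"claw":0.85},{"dx":0,"dy":0,"dz":-0.003,"rx":0,"ry":0,"rz":-1,"claw":0.85}]' | grep -E "pos|ft|rot"
python3 -c 'from workcell import telemetry;s=telemetry.observe();print(s["wrist_torque"],s["joints"][6],s["tau"][6])'
python3 -m pendant '[{"dx":0,"dy":0,"dz":-0.003,"rx":0,"ry":0,"rz":-1,"claw":0.85},{"dx":0,"dy":0,"dz":-0.003,"rx":0,"ry":0,"rz":-1,"claw":0.85},{"dx":0,"dy":0,"dz":-0.003,"rx":0,"ry":0,"rz":-1,"claw":0.85},{"dx":0,"dy":0,"dz":-0.002,"rx":0,"ry":0,"rz":-0.87,"claw":0.85},{"dx":0,"dy":0,"dz":0,"rx":0,"ry":0,"rz":0,"claw":0.85}]'
python3 - <<'E'
from h import *
from workcell import telemetry
s=telemetry.observe();print(s["wrist_torque"],s["joints"][6],s["tau"][6])
w=s["tool_rot"];print("tool turn since seat", 2*(np.arctan2(w[2],w[1])+0.037))
a=save("scene","scene12")[120:240,260:420]; b=save("wrist","wrist12")[:300,120:520]
cv2.imwrite("pics/z12.png",np.hstack([cv2.resize(a,(400,300),interpolation=2),b]))
E
```

```text
ee_pos: [0.545, 0.0262, 0.2393]
tool_rot: [-0.0, 0.898, 0.441, 0.002]
ft_force: [1.9, -0.9, 5.1]
[-0.07957394 -0.5221994  -0.06416056] -0.9493159508498089 -0.7697153650224209
time: 22.1
ee_pos: [0.5441, 0.0266, 0.2398]
tool_rot: [-0.001, 0.735, 0.678, 0.001]
ft_force: [0.2, 0.1, 6.8]
gripper_width: 0.3
finger_force: 45.0
[ 0.04152021 -0.03965289  0.00511788] -0.4670575116548192 0.11580654652789235
tool turn since seat 1.5634980950706103
```

View pics/z12.png

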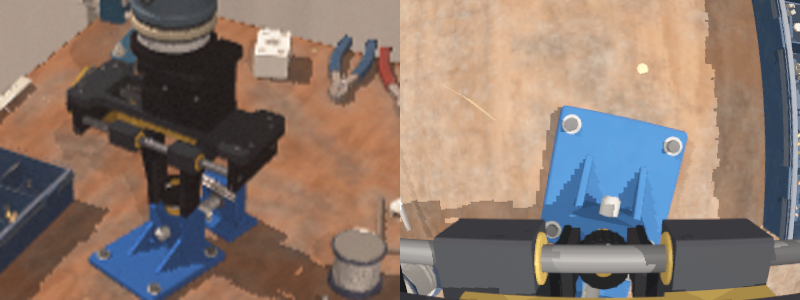

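The rod's end still stands out at the back (right view, (609,205)). The jaw is upright and clear of the arm, and the tool has turned back 1.56 rad since the screw came off its seat. I'm handing the job in.

```bash
python3 -c 'from workcell import order;print(order.sign_off())'
```

```text
the job is handed in; nothing more can be done
None
```

The jaw's rod is through the eye, standing out about 12 mm by my estimate. The thumbscrew was seated firmly, backed off about a quarter turn (1.56 rad, from the tool's rotation), and is still held. The job is handed in at about 22 s, with no verdict returned.

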